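Pin the hasp of the demonstration kitchen's utensil cabinet

ROBOT

A 6-joint arm with a two-finger parallel gripper is mounted at the origin on the work surface. World frame = base frame: x ahead of the robot, y to its left, z up, the work surface at z = 0. Lengths are in mm, angles in rad, forces in N, time in s.
With the tool pointing down it reaches from about 350 to 975 mm from the base axis. Payload 7.1 kg.
Tool frame: the origin (TCP) lies midway between the tips of the shut fingers; the grasp point (between the pads) lies 19 mm behind it (ctrl.hold_point_z is the distance from the TCP to the grasp point, in mm); x points along the fingers, y is the direction in which the jaws open and shut, and the axes are right-handed (so a half turn about x gives the same grasp; the last joint's range is limited). The gripper opens to 88 mm and grips with 3 to 60 N. Pads are 20 mm wide; open, the fingers measure 115 mm over their backs; the gripper's body (75 mm by 178 mm) begins 61 mm behind the grasp point.
Start: joints at [1.087, 0.423, 1.63, -0, 1.089, -0.019], TCP at [280.12, 558.693, 222.675] pointing down, gripper open.
Joint ranges: [-3, 3], [-0.9, 2.11], [0.09, 2.58], [-1.31, 4.45], [0.11, 2.69], [-2.54, 2.54]. Speed limits (rad/s): [2.39, 2.39, 3.01, 3.14, 3.14, 3.14].

INTERFACE

Orientations are given as a rotation vector (axis times angle).
In Python, from workcell import ctrl, get_image, calibration gives the robot as it stands.
- The arm moves only by the tool move_arm, never from a script. Its argument "rows" is a list of rows, each a list of 5 numbers: the shift along the world's x, y, z in mm, then the turn about the world's z in rad, then the closure, from -1 (fully open) to 1 (shut). In form: [[tx, ty, tz, roll, jaw], ...]. A call has 1 to 12 rows; each row is the pose to reach, as a shift and turn from the pose measured when the call began; what a row does not reach only later rows make up. A row lasts 1/8 s, in which the tool goes at most 62.5 mm and 10.7 degrees, less where a joint would pass 70% of its speed; a pose out of reach is approached as far as the arm can. A call with a gripper value outside its range is refused whole. The fingers move at their own pace and stop on an object; the grip force is fixed at half the most. Time passes only in rows, so rows that repeat a pose let the fingers close. It gives the time, the measured TCP pose, the force and the opening at its end, in the units of the state.
- ctrl.get_obs(): the state, without advancing time (a new reading comes with each control period).
- get_image(name): name is "scene" or "top"; returns the picture (420x560x3 uint8, blue, green, red); there is no depth.
- calibration(name): a dict with "fx", "fy", "cx", "cy" (pixels), "view" (4x4, takes a point from world to camera coordinates). Camera axes: x right, y up, looking along -z (the intrinsics and any distortion apply to the point x, -y, -z); pixel columns grow to the right and rows downward; lengths in mm; the calibration is good to about 2 mm. A picture is of the moment at which its call begins. calibration takes no time and is no camera call.
- ctrl.close_job(): hands the job in, once; it reports no verdict.
The state is a dict: "t": time; "qpos": joint angles; "qvel": joint speeds; "joint_torque": joint torques, N m; "ee_pos": TCP position; "orientation": TCP orientation; "ft_force": force on the tool from outside, world axes, zero at the start; "moment": the same for the moment, N m; "width": finger opening in mm.
Only numpy, scipy, OpenCV 4.12 (cv2) and the standard library are available. Lean on these libraries where they do the work, as an engineer would, in place of code of your own. Each camera call takes 0.05 s, during which the arm holds its last target.

TASK

The cooking demonstration is over and the small plywood utensil cabinet has to be secured. Swing the open steel hasp fully home against the doors, over its staple, then take the flanged steel retaining pin out of the wooden holder and drop it upright through the staple's loop, so that it hangs there by its flange in front of the hasp.

Things in the scene. Friction and masses are not known exactly. Their poses are not given: they have to be found in the camera images.
- hasp (a joint): Hasp: upright steel strap on a vertical hinge on the doors of a fixed plywood cabinet (doors face away from the robot). Value in rad: 0 closed flat on the doors, slot over the staple; grows opening (clockwise from above), starts 1.2 to 2.2, stop 2.5. Stays where left; 1 N at its end moves it. In staple axes the hinge is at x -29, y -60 mm; closed, the strap runs to +y. 3 mm thick, slot 38 to 98 mm from hinge.
- hasp_end (a point): Top of the rolled lip at the hasp's free end: upright steel rod, diameter 10, 40 mm tall, top 23 mm above the staple's plane, 122 mm from the hinge line. Axes turn with the hasp: y from hinge to free end, x out of the outer face (away from the doors when closed); push on that face, against x, to close. Closed, the lip is at x -25, y 62 mm in staple axes, clear to one side of the staple.
- staple (a point): Where the pin's axis goes: inside the staple's loop, on its mid-plane, 115 mm above the table. The staple is a level U of 6 mm round steel bar; x points straight out of the doors, z up, y along the doors. The point is 34 mm off the doors; the loop's inside is 24 mm wide (y) and ends 14 mm farther out. Cabinet: 140 deep, 320 wide, top 35 mm above this point, a thin carrying bar on it 16 mm more.
- pin: Loose 120 g steel pin, round about z, upright in one of 3 holes, 75 mm apart, of a fixed wooden block 70 mm high. Origin at the tip, z up: shank 10 mm diameter, tapered tip, to z 55; flange 44 mm diameter to z 60; straight grip 18 mm diameter to z 113. Flange rests on the block; x is across the row within 0.2 rad. Its neighbours, a dial thermometer and a bulged wood-handled rod, are up to 160 mm high.
Things that resemble listed ones, but are neither listed nor needed, are in the scene too. Leave any blue look-alike of the pin alone.

How it is judged:
By the outcome, as a careful person would: the job done as asked, in the order asked, and still so for the second after the job is handed in, with the robot touching nothing.
It also fails if it takes over 61 s, if anything falls off the work surface, if the arm or the gripper's body presses on something with over 40 N, if the wrist force passes 120 N, or if a joint passes its speed limit or range.

## Working session

There is one attempt and no reset: what is moved stays moved. The work goes in short steps, Python scripts to look and compute and a tool call to move; the robot and the scene stay as the last step left them, time stands still between calls to the robot, and variables do not carry over. Pictures are saved under pics/ and viewed, and the job is handed in when it is done.

Besides the shell and the picture viewer there is one more tool, called after ">>>" in YAML: its name, and indented under it one key for each argument. move_arm: Moves the arm, as the interface text tells. Its arguments: {"type":"object","properties":{"rows":{"type":"array"}},"required":["rows"]}

```bash
mkdir -p pics; ls; cat > h.py <<'E'
from workcell import ctrl, get_image, calibration
import numpy as np, cv2
def cal(n):
    c=calibration(n); K=np.array([[c['fx'],0,c['cx']],[0,c['fy'],c['cy']],[0,0,1.]]); V=np.array(c['view']).reshape(4,4)
    return K,V,c
def proj(n,P):
    K,V,c=cal(n); P=np.atleast_2d(P); q=(V[:3,:3]@P.T).T+V[:3,3]; q=q*[1,-1,-1]
    u=(K@q.T).T; return u[:,:2]/u[:,2:]
def ray(n,px):
    K,V,c=cal(n); d=np.linalg.inv(K)@np.array([px[0],px[1],1.]); d=d*[1,-1,-1]
    R=V[:3,:3]; o=-R.T@V[:3,3]; return o,R.T@d
def onz(n,px,z):
    o,d=ray(n,px); return o+d*(z-o[2])/d[2]
def tri(p1,p2,n1='scene',n2='top'):
    o1,d1=ray(n1,p1);o2,d2=ray(n2,p2)
    s=np.linalg.lstsq(np.c_[d1,-d2],o2-o1,rcond=None)[0]
    a=o1+d1*s[0];b=o2+d2*s[1]; return (a+b)/2,np.linalg.norm(a-b)
def crop(f,n,x0,y0,x1,y1):
    im=cv2.imread(f)[y0:y1,x0:x1]; s=min(800/im.shape[1],600/im.shape[0])
    cv2.imwrite(n,cv2.resize(im,None,fx=s,fy=s,interpolation=cv2.INTER_CUBIC)); print('scale',s)
E
python3 - <<'E'
from h import *
for n in('scene','top'):
    cv2.imwrite(f'pics/{n}0.png',get_image(n)); c=calibration(n); print(n,{k:(np.round(v,3).tolist()) for k,v in c.items()}); K,V,_=cal(n); print(-V[:3,:3].T@V[:3,3])
print(ctrl.get_obs())
E
```

```text
pics
scene {'fx': 479.632, 'fy': 479.632, 'cx': 278.941, 'cy': 203.246, 'view': [[0.091, 0.996, -0.011, -217.136], [-0.592, 0.063, 0.803, 181.008], [0.801, -0.067, 0.595, -1359.943], [0.0, 0.0, 0.0, 1.0]]}
[1215.85301591  113.60838361  661.93036751]
top {'fx': 386.18, 'fy': 386.18, 'cx': 275.065, 'cy': 216.061, 'view': [[0.029, -0.999, -0.033, 189.417], [0.985, 0.023, 0.171, -493.826], [-0.17, -0.037, 0.985, -773.481], [0.0, 0.0, 0.0, 1.0]]}
[349.59298823 171.90060129 852.20329254]
{'t': 0.1, 'qpos': array([ 1.08699982e+00,  4.23781277e-01,  1.63062021e+00,  1.24515449e-05,
        1.08860526e+00, -1.89756068e-02]), 'qvel': array([-0.00010065, -0.00071354, -0.00241611,  0.0002427 ,  0.00160606,
        0.00050432]), 'joint_torque': array([ 4.56222133e-04, -5.45613062e+01, -2.74323124e+01,  6.45514391e-02,
        1.87526661e-02, -2.93525750e-05]), 'ee_pos': array([279.88555373, 558.25377445, 221.96630437]), 'orientation': array([ 0.36341458,  1.5402566 , -0.36557773]), 'ft_force': array([-0.14931504, -0.49699364,  0.32018304]), 'moment': array([ 0.05349698, -0.00674546,  0.03869452]), 'width': 87.85851738212133}
```

View pics/scene0.png

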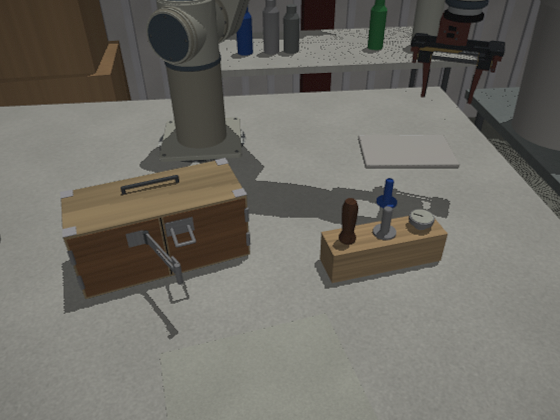

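View pics/top0.png

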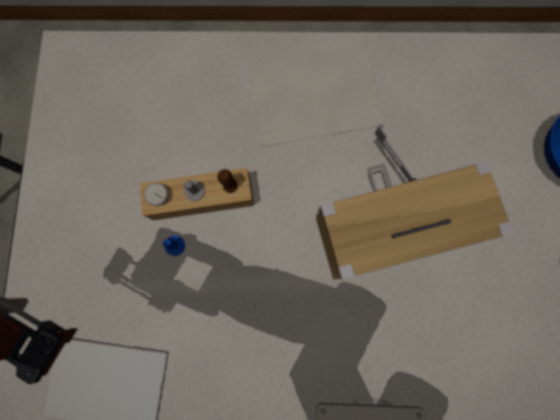

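```bash
python3 - <<'E'
from h import *
crop('pics/scene0.png','pics/s1.png',120,200,260,305)
crop('pics/top0.png','pics/t1.png',320,110,460,215)
crop('pics/scene0.png','pics/s2.png',310,170,450,275)
crop('pics/top0.png','pics/t2.png',130,155,270,260)
E
```

```text
scale 5.714285714285714
scale 5.714285714285714
scale 5.714285714285714
scale 5.714285714285714
```

View pics/s1.png

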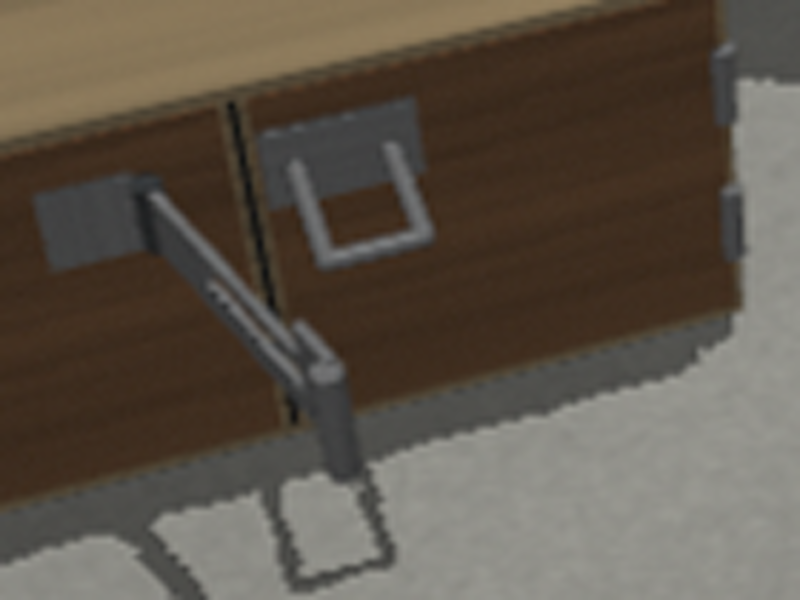

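View pics/t1.png

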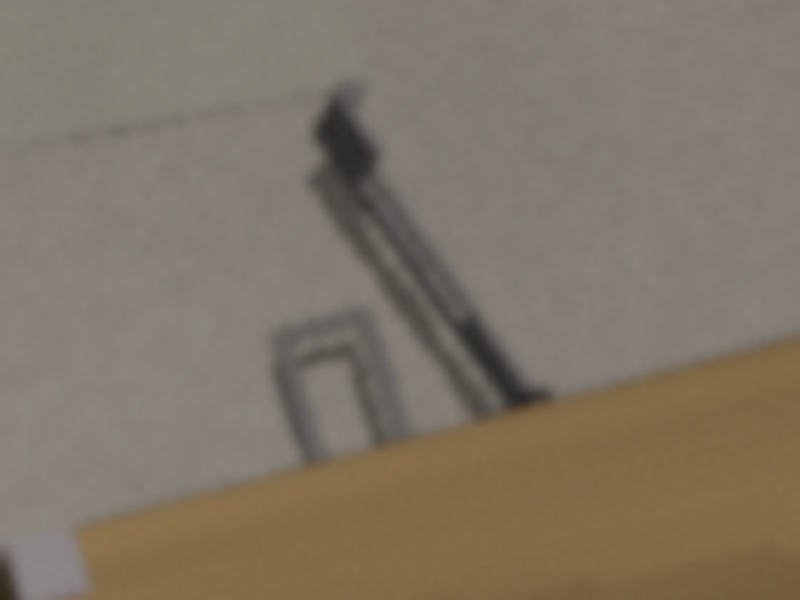

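View pics/s2.png

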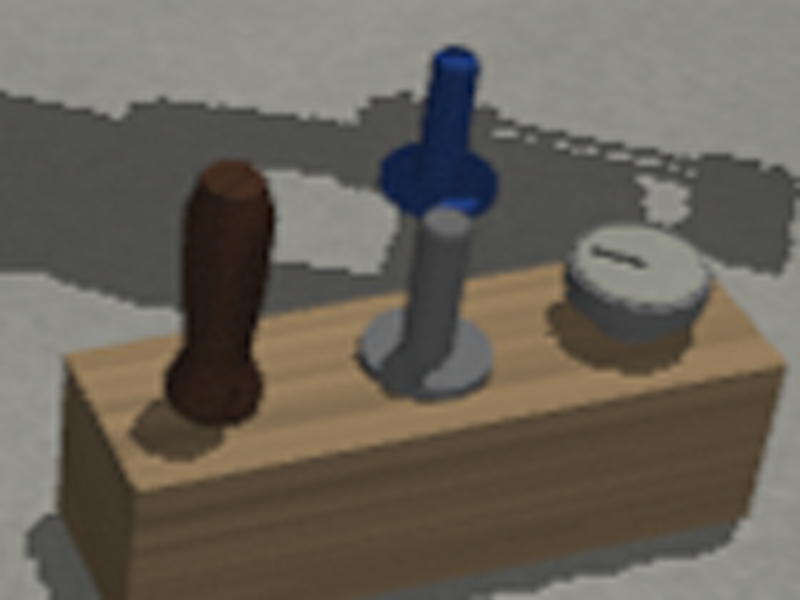

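View pics/t2.png

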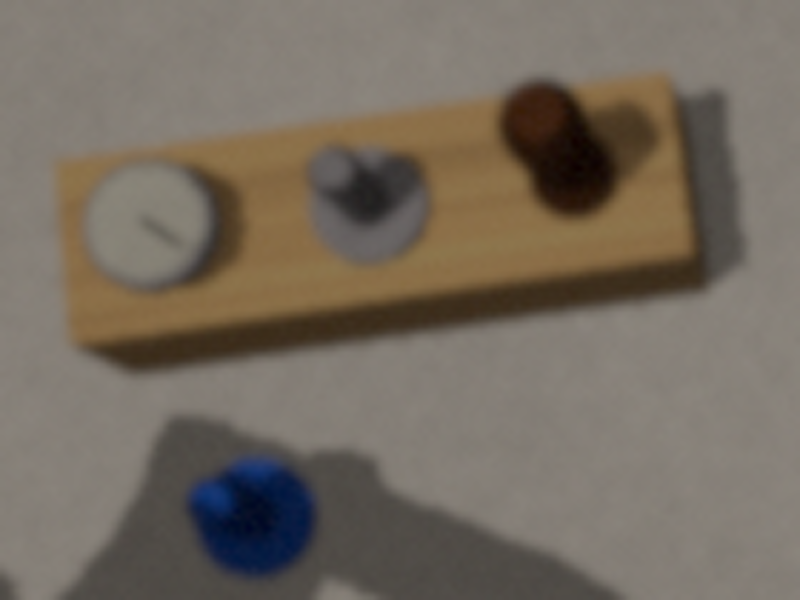

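```bash
python3 - <<'E'
from h import *
np.set_printoptions(precision=1,suppress=True)
S=lambda x,y:(120+x/5.714,200+y/5.714)
T=lambda x,y:(320+x/5.714,110+y/5.714)
A=onz('scene',S(325,256),115);B=onz('scene',S(428,237),115)
print('staple corners',A,B,np.linalg.norm(A-B))
print((proj('top',[A,B])-[320,110])*5.714)
sh=[onz('scene',S(300,580),0),onz('scene',S(390,558),0)]
print('shadow',sh,(proj('top',sh)-[320,110])*5.714)
L=onz('scene',S(328,370),138);Lb=onz('scene',S(343,470),98)
print('lip',L,Lb,(proj('top',[L,Lb])-[320,110])*5.714)
# cabinet top edge front, top view & scene
C=[onz('top',T(80,525),150),onz('top',T(800,335),150)]
print(C)
S2=lambda x,y:(310+x/5.714,170+y/5.714)
T2=lambda x,y:(130+x/5.714,155+y/5.714)
P=onz('scene',S2(427,352),75);Pt=onz('scene',S2(447,220),128)
print('pin',P,Pt, onz('top',T2(370,206),75),onz('top',T2(333,165),128))
print('th',onz('top',T2(150,225),150),'wood',onz('top',T2(542,113),160), onz('scene',S2(235,180),160))
print('block corners', [onz('scene',S2(*p),70) for p in((68,357),(135,490),(783,365))],[onz('top',T2(*p),70) for p in((60,162),(75,345),(668,75),(692,258))])
E
```

```text
staple corners [581.4 -10.4 115. ] [575.8  20.1 115. ] 31.016255197034788
[[363.3 320.2]
 [274.  334.1]]
shadow [array([604.6, -32.1,   0. ]), array([598.1,  -4.1,   0. ])] [[346.8 351.4]
 [275.6 365.9]]
lip [655.9  -0.6 138. ] [654.7  -1.9  98. ] [[346.8  88.1]
 [324.  136.3]]
[array([499.8,  90.3, 150. ]), array([ 568.1, -142.2,  150. ])]
pin [537.7 371.   75. ] [535.1 371.8 128. ] [532.4 370.2  75. ] [534.  370.3 128. ]
th [506.7 423.7 150. ] wood [544.7 294.  160. ] [549.1 297.1 160. ]
block corners [array([522. , 253.4,  70. ]), array([588.6, 263.8,  70. ]), array([550.7, 488.6,  70. ])] [array([547.7, 488. ,  70. ]), array([479.3, 476.3,  70. ]), array([585.5, 264. ,  70. ]), array([516.7, 252.3,  70. ])]
```

```bash
python3 - <<'E'
from h import *
crop('pics/scene0.png','pics/s3.png',55,155,260,300)
crop('pics/top0.png','pics/t3.png',310,150,520,290)
E
```

```text
scale 3.902439024390244
scale 3.8095238095238093
```

View pics/s3.png

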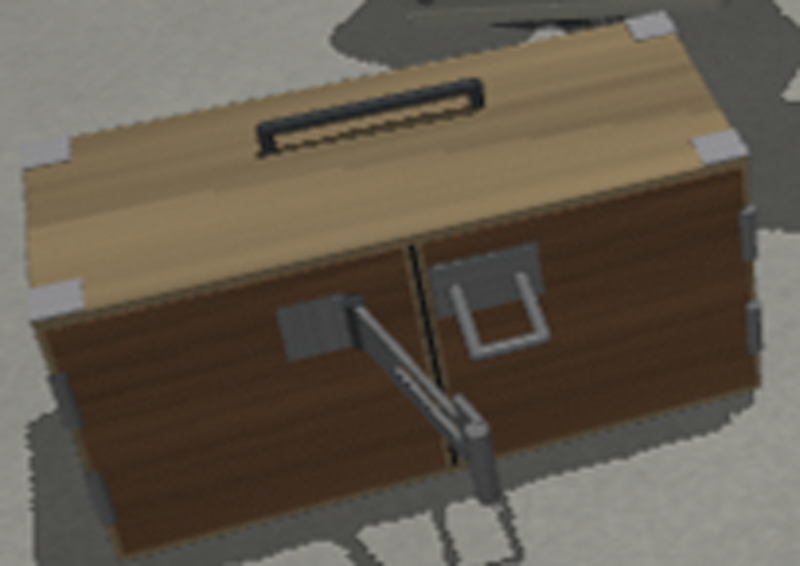

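View pics/t3.png

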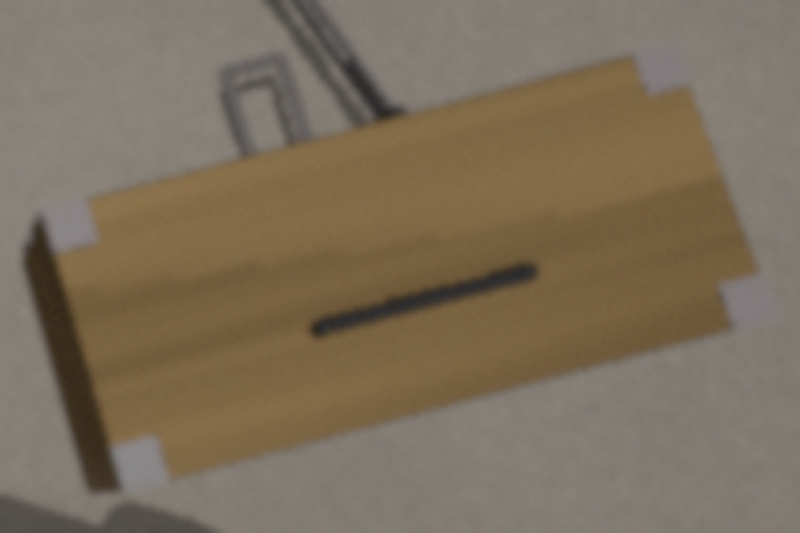

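```bash
cat > fit.py <<'E'
from h import *
from scipy.optimize import least_squares
np.set_printoptions(precision=3,suppress=True)
S=lambda x,y:(55+x/3.9024,155+y/3.9024)
T=lambda x,y:(310+x/3.8095,150+y/3.8095)
s=lambda x,y:(120+x/5.714,200+y/5.714)
t=lambda x,y:(320+x/5.714,110+y/5.714)
c=lambda k:{'FL':(-34,None),}
# params sx,sy,psi,theta, y offset of cabinet centre
def model(p):
    sx,sy,ps,th,yc=p
    R=np.array([[np.cos(ps),-np.sin(ps)],[np.sin(ps),np.cos(ps)]])
    W=lambda x,y,z:np.r_[R@[x,y]+[sx,sy],z]
    hx,hy=-29,-60
    # lip: closed at (-25,62): rel hinge (4,122)
    a=-th; Rh=np.array([[np.cos(a),-np.sin(a)],[np.sin(a),np.cos(a)]])
    l=Rh@[4,122]+[hx,hy]
    return [('scene',s(325,256),W(17,-15,115)),('scene',s(428,237),W(17,15,115)),
     ('top',t(285,335),W(17,15,115)),('top',t(362,316),W(17,-15,115)),
     ('scene',s(328,370),W(*l,138)),('top',t(347,90),W(*l,138)),('scene',s(343,472),W(*l,98)),
     ('scene',S(32,319),W(-34,yc-160,150)),('scene',S(748,158),W(-34,yc+160,150)),('scene',S(668,11),W(-174,yc+160,150)),
     ('top',T(41,212),W(-34,yc+160,150)),('top',T(120,490),W(-174,yc+160,150)),('top',T(775,285),W(-174,yc-160,150))],W
def res(p):
    return np.concatenate([proj(n,P)[0]-px for n,px,P in model(p)[0]])
r=least_squares(res,[562,0,.28,1.5,0],x_scale=[10,10,.1,.1,10],loss='soft_l1')
if __name__=='__main__':
    print(r.x); print(res(r.x).reshape(-1,2)); W=model(r.x)[1]; print('hinge',W(-29,-60,0),'lip closed',W(-25,62,138), 'lip',model(r.x)[0][4][2])
E
python3 fit.py
```

```text
[563.257  -0.443   0.287   1.262 -28.864]
[[ 0.116  0.921]
 [-0.773 -0.141]
 [-1.221  0.111]
 [ 0.012 -0.454]
 [-0.245 -0.078]
 [ 0.172 -0.22 ]
 [ 0.514  0.034]
 [-0.222  0.723]
 [ 0.53  -1.237]
 [-0.711  0.004]
 [-0.563 -0.751]
 [ 0.246  0.473]
 [ 0.16   8.245]]
hinge [552.427 -66.198   0.   ] lip closed [521.729  51.945 138.   ] lip [655.641  -1.03  138.   ]
```

```bash
cat >> h.py <<'E'
from scipy.spatial.transform import Rotation as Ro
def tool():
    o=ctrl.get_obs(); R=Ro.from_rotvec(o['orientation']).as_matrix()
    print('t',round(o['t'],2),'p',o['ee_pos'].round(1),'F',o['ft_force'].round(1),'w',round(o['width'],1),'q',o['qpos'].round(2)); print('jaw yaw',round(np.arctan2(R[1,1],R[0,1]),3),'x',R[:,0].round(3)); return o
E
python3 - <<'E'
from h import *
tool()
from fit import r,model
W=model(r.x)[1]; hx=np.array([-29,-60])
for th in(1.4,1.262,1.0,.8,.6,.4,.2,0.):
    a=-th;Rh=np.array([[np.cos(a),-np.sin(a)],[np.sin(a),np.cos(a)]])
    print(th,W(*(Rh@[9,122]+hx),0).round(1), W(*(Rh@[9+13.5,122]+hx),0).round(1), 'normal yaw',round(r.x[2]-th,2))
E
```

```text
t 0.1 p [279.9 558.3 222. ] F [-0.1 -0.5  0.3] w 87.9 q [ 1.09  0.42  1.63  0.    1.09 -0.02]
jaw yaw 1.106 x [-0.001 -0.001 -1.   ]
1.4 [665.8 -20.4   0. ] [671.8 -32.5   0. ] normal yaw -1.11
1.262 [658.5  -5.2   0. ] [666.  -16.4   0. ] normal yaw -0.98
1.0 [639.   20.2   0. ] [649.2  11.4   0. ] normal yaw -0.71
0.8 [620.1  35.7   0. ] [631.9  29.1   0. ] normal yaw -0.51
0.6 [598.6  47.1   0. ] [611.4  42.9   0. ] normal yaw -0.31
0.4 [575.1  54.    0. ] [588.5  52.5   0. ] normal yaw -0.11
0.2 [550.8  56.1   0. ] [564.2  57.3   0. ] normal yaw 0.09
0.0 [526.5  53.4   0. ] [539.5  57.2   0. ] normal yaw 0.29
```

>>> move_arm:
  rows:
    - [0,0,40,0,1]
    - [40,-55,40,-0.1,1]
    - [80,-110,40,-0.2,1]
    - [120,-165,40,-0.3,1]
    - [160,-220,40,-0.4,1]
    - [195,-275,40,-0.51,1]
    - [230,-330,40,-0.51,1]
    - [265,-385,40,-0.51,1]
    - [300,-440,40,-0.51,1]
    - [335,-495,40,-0.51,1]
    - [370,-550,40,-0.51,1]
    - [404,-601,40,-0.51,1]

```text
t: 1.6
ee_pos: [664.3, -13.7, 261.6]
orientation: [0.759, 1.435, -0.761]
ft_force: [0.5, 0.3, 0.7]
width: 0.5
```

```bash
python3 -c "
from h import *
tool()"
```

```text
t 1.6 p [664.3 -13.7 261.6] F [0.5 0.3 0.7] w 0.5 q [-0.04  0.44  1.5  -0.    1.2  -0.63]
jaw yaw 0.596 x [-0.002 -0.001 -1.   ]
```

>>> move_arm:
  rows:
    - [20,-29,0,0,1]
    - [20,-29,0,0,1]
    - [20,-29,-50,0,1]
    - [20,-29,-100,0,1]
    - [20,-29,-153,0,1]
    - [20,-29,-153,0,1]
    - [20,-29,-153,0,1]

```text
t: 2.48
ee_pos: [685.1, -42.0, 110.4]
orientation: [0.759, 1.434, -0.76]
ft_force: [-0.5, -0.2, 0.5]
width: 0.7
```

```bash
python3 - <<'E'
from h import *
o=tool()
cv2.imwrite('pics/s4.png',get_image('scene'));crop('pics/s4.png','pics/s4c.png',80,120,280,270)
from fit import r,model
W=model(r.x)[1]; hx=np.array([-29,-60])
for th in np.arange(1.262,-.01,-.125).tolist()+[0]:
    a=-th;Rh=np.array([[np.cos(a),-np.sin(a)],[np.sin(a),np.cos(a)]])
    print(round(th,3),W(*(Rh@[9+10,122]+hx),108)-o['ee_pos'],'roll',round(r.x[2]-th+np.pi/2-.596,3))
E
```

```text
t 2.48 p [685.1 -42.  110.4] F [-0.5 -0.2  0.5] w 0.7 q [-0.08  0.64  1.55 -0.    0.95 -0.67]
jaw yaw 0.597 x [-0.    -0.001 -1.   ]
scale 4.0
1.262 [-21.034  28.579  -2.412] roll -0.0
1.137 [-28.48   42.087  -2.412] roll 0.125
1.012 [-37.552  54.56   -2.412] roll 0.25
0.887 [-48.108  65.806  -2.412] roll 0.375
0.762 [-59.984  75.647  -2.412] roll 0.5
0.637 [-72.994  83.931  -2.412] roll 0.625
0.512 [-86.936  90.529  -2.412] roll 0.75
0.387 [-101.591   95.337   -2.412] roll 0.875
0.262 [-116.731   98.28    -2.412] roll 1.0
0.137 [-132.121   99.313   -2.412] roll 1.125
0.012 [-147.519   98.419   -2.412] roll 1.25
0 [-148.988   98.232   -2.412] roll 1.262
```

View pics/s4c.png

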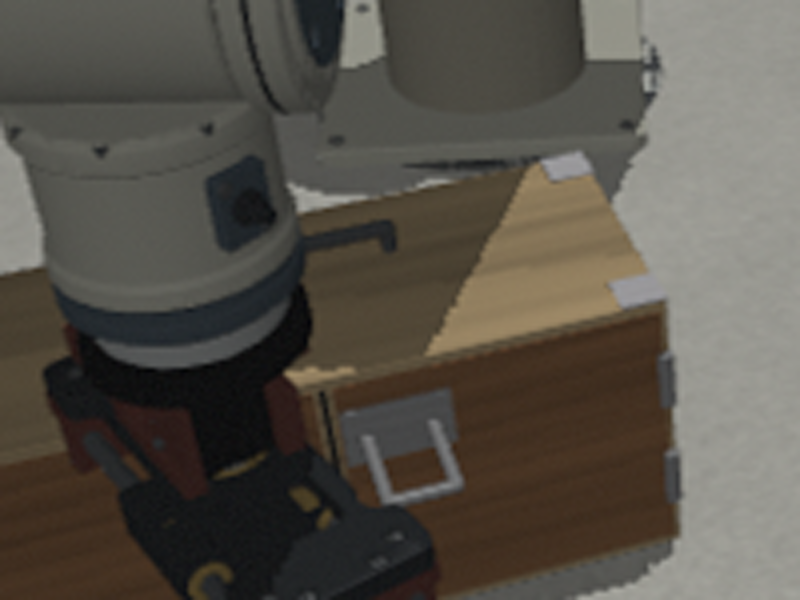

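The gripper hides the hasp but stands where planned, with the staple clear to its right (about 420,460 in the crop). I'll push along the arc now.

>>> move_arm:
  rows:
    - [-21,28,-2,0,1]
    - [-28,42,-2,0.12,1]
    - [-37,55,-2,0.25,1]
    - [-48,66,-2,0.37,1]
    - [-60,76,-2,0.5,1]
    - [-73,84,-2,0.62,1]
    - [-87,90,-2,0.75,1]
    - [-101,95,-2,0.87,1]
    - [-117,98,-2,1.0,1]
    - [-130,99,-2,1.12,1]
    - [-130,99,-2,1.12,1]

```text
t: 3.9
ee_pos: [556.8, 57.0, 111.8]
orientation: [-0.113, 1.562, 0.115]
ft_force: [0.2, 1.7, 0.0]
width: 0.9
```

```bash
python3 - <<'E'
from h import *
o=tool()
cv2.imwrite('pics/s5.png',get_image('scene'));crop('pics/s5.png','pics/s5c.png',80,120,280,270)
cv2.imwrite('pics/t5.png',get_image('top'));crop('pics/t5.png','pics/t5c.png',310,110,450,215)
from fit import r,model
W=model(r.x)[1]; hx=np.array([-29,-60])
for th in (.137,.05,0,-.03):
    a=-th;Rh=np.array([[np.cos(a),-np.sin(a)],[np.sin(a),np.cos(a)]])
    print(round(th,3),W(*(Rh@[9+10,122]+hx),108)-o['ee_pos'],'yaw',round(r.x[2]-th+np.pi/2,3))
E
```

```text
t 3.9 p [556.8  57.  111.8] F [0.2 1.7 0. ] w 0.9 q [ 0.08  0.48  1.85  0.    0.8  -1.64]
jaw yaw 1.716 x [ 0.005  0.002 -1.   ]
scale 4.0
scale 5.714285714285714
0.137 [-3.77   0.222 -3.788] yaw 1.721
0.05 [-14.5    -0.197  -3.788] yaw 1.808
0 [-20.638  -0.859  -3.788] yaw 1.858
-0.03 [-24.301  -1.404  -3.788] yaw 1.888
```

View pics/s5c.png

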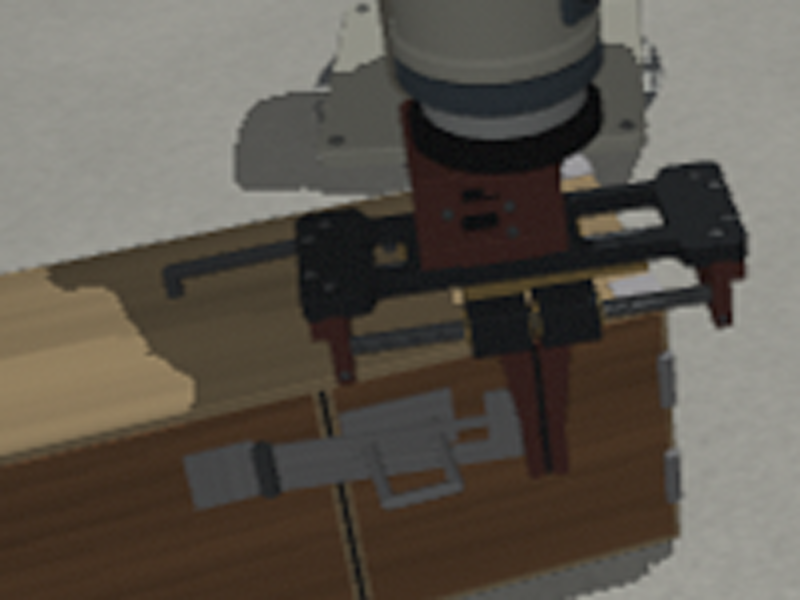

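View pics/t5c.png

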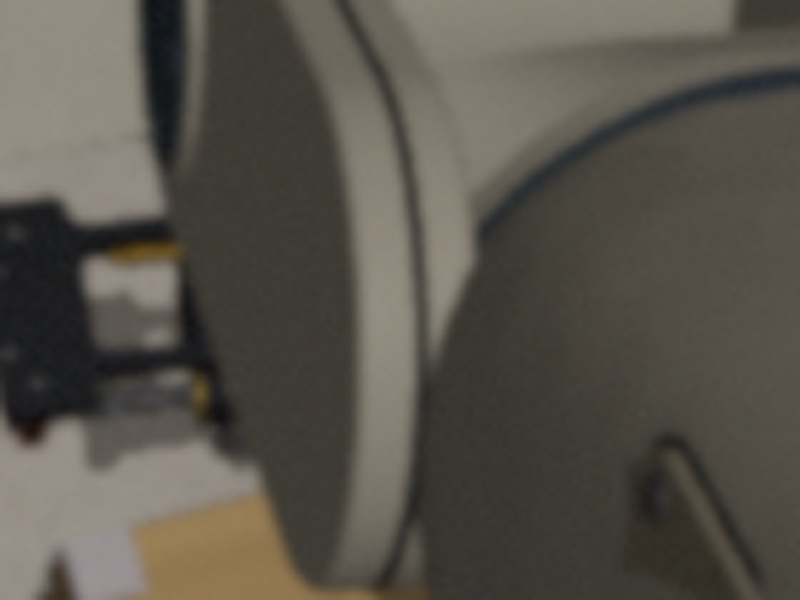

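The scene view shows the strap swung round, with its slot passing over the staple (crop 415,470) and the fingers against the lip. I'll push the last 20 mm slowly.

>>> move_arm:
  rows:
    - [-7,0,-2,0.05,1]
    - [-13,0,-2,0.1,1]
    - [-17,-1,-2,0.14,1]
    - [-19,-1,-2,0.14,1]
    - [-20,-1,-2,0.14,1]
    - [-20,-1,-2,0.14,1]

```text
t: 4.75
ee_pos: [537.8, 55.9, 109.3]
orientation: [-0.22, 1.554, 0.223]
ft_force: [0.6, 0.3, 0.9]
width: 0.3
```

```bash
python3 - <<'E'
from h import *
o=tool()
E
```

```text
t 4.75 p [537.8  55.9 109.3] F [0.6 0.3 0.9] w 0.3 q [ 0.08  0.46  1.89  0.    0.78 -1.77]
jaw yaw 1.853 x [ 0.005  0.002 -1.   ]
```

No contact force yet, so I'll push on in 1–2 mm steps until it stops.

>>> move_arm:
  rows:
    - [-2,0,0,0,1]
    - [-3,-1,0,0,1]
    - [-4,-1,0,0,1]
    - [-4,-1,0,0,1]

```text
t: 5.25
ee_pos: [535.7, 55.7, 109.6]
orientation: [-0.219, 1.55, 0.223]
ft_force: [6.5, 5.3, -4.6]
width: 0.3
```

```bash
python3 - <<'E'
from h import *
o=tool()
cv2.imwrite('pics/s6.png',get_image('scene'));crop('pics/s6.png','pics/s6c.png',120,180,240,270)
E
```

```text
t 5.25 p [535.7  55.7 109.6] F [ 6.5  5.3 -4.6] w 0.3 q [ 0.08  0.46  1.9   0.    0.77 -1.78]
jaw yaw 1.853 x [ 0.009  0.004 -1.   ]
scale 6.666666666666667
```

View pics/s6c.png

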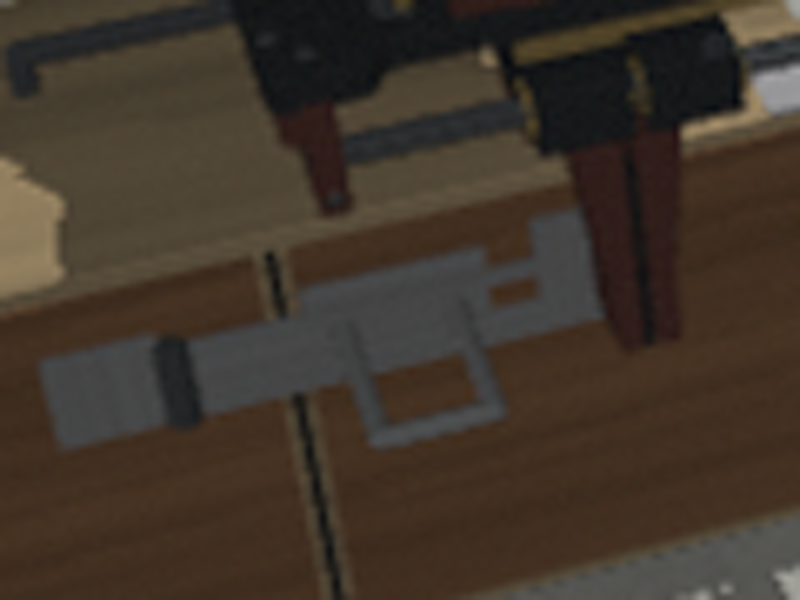

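Contact came at about 9 N, at the x predicted for closed. The picture shows the strap flat on the doors with the staple through the slot (loop end near crop 440,430). Next I'll retreat and go over to the pin.

>>> move_arm:
  rows:
    - [30,9,0,0,1]
    - [50,15,30,0,1]
    - [50,30,90,-0.15,1]
    - [45,70,120,-0.33,1]
    - [40,115,120,-0.51,1]
    - [35,160,120,-0.69,1]
    - [30,205,120,-0.87,0]
    - [20,250,120,-1.05,-0.5]
    - [10,290,120,-1.23,-1]
    - [0,315,120,-1.41,-1]
    - [-1,315,120,-1.59,-1]
    - [-1,315,120,-1.685,-1]

```text
t: 6.8
ee_pos: [534.0, 370.9, 229.2]
orientation: [1.08, 1.274, -1.092]
ft_force: [-0.1, 0.3, 0.7]
width: 56.9
```

```bash
python3 - <<'E'
from h import *
o=tool()
cv2.imwrite('pics/s7.png',get_image('scene'));crop('pics/s7.png','pics/s7c.png',120,180,240,270)
cv2.imwrite('pics/t7.png',get_image('top'));crop('pics/t7.png','pics/t7c.png',310,110,450,215)
E
```

```text
t 6.8 p [534.  370.9 229.2] F [-0.1  0.3  0.7] w 56.9 q [ 0.59  0.46  1.56 -0.01  1.13  0.43]
jaw yaw 0.164 x [ 0.002 -0.011 -1.   ]
scale 6.666666666666667
scale 5.714285714285714
```

View pics/s7.png

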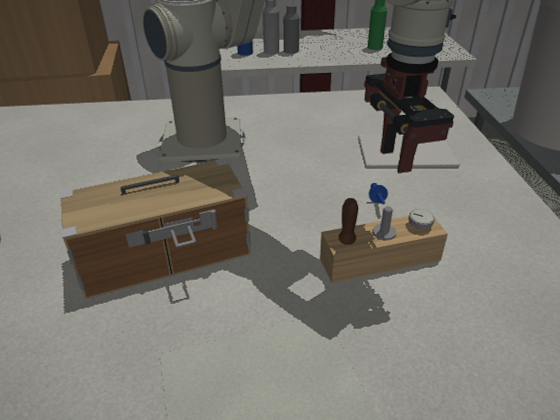

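View pics/s7c.png

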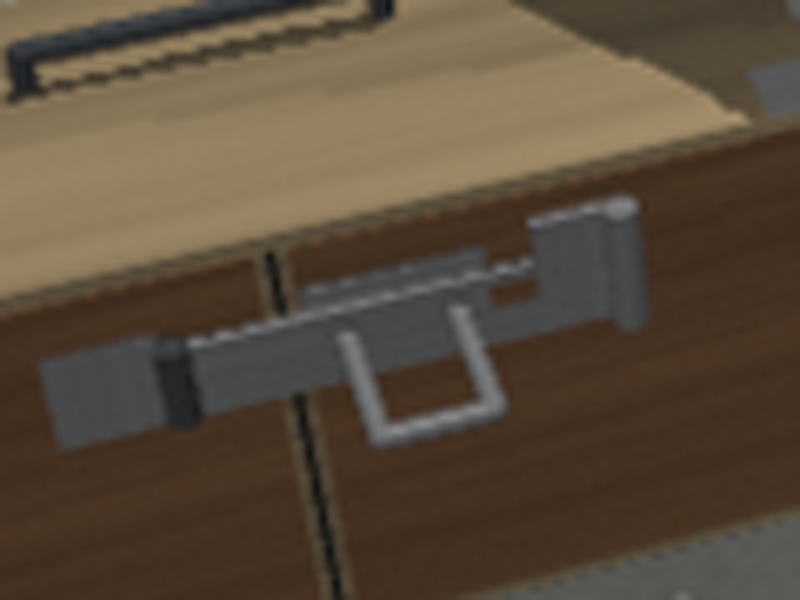

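View pics/t7c.png

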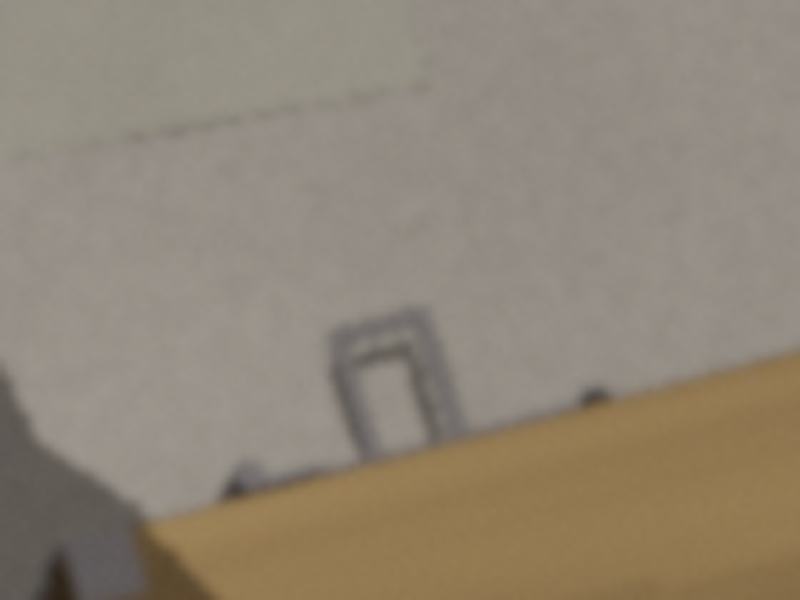

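```bash
python3 - <<'E'
from h import *
crop('pics/s7.png','pics/s7d.png',310,120,460,232)
crop('pics/t7.png','pics/t7d.png',120,155,270,260)
for f in('s4','s5','s6'): crop(f'pics/{f}.png',f'pics/{f}b.png',310,140,460,252)
E
```

```text
scale 5.333333333333333
scale 5.333333333333333
scale 5.333333333333333
scale 5.333333333333333
scale 5.333333333333333
```

View pics/s7d.png

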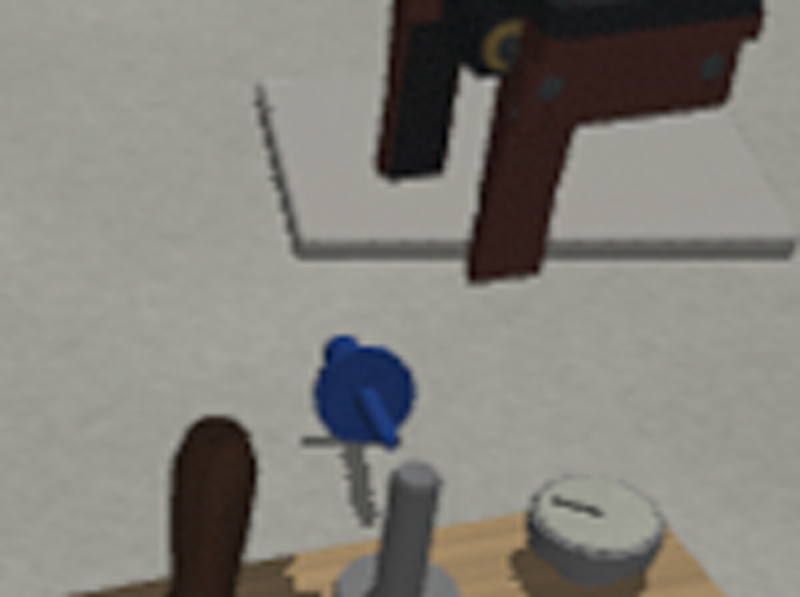

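View pics/s4b.png

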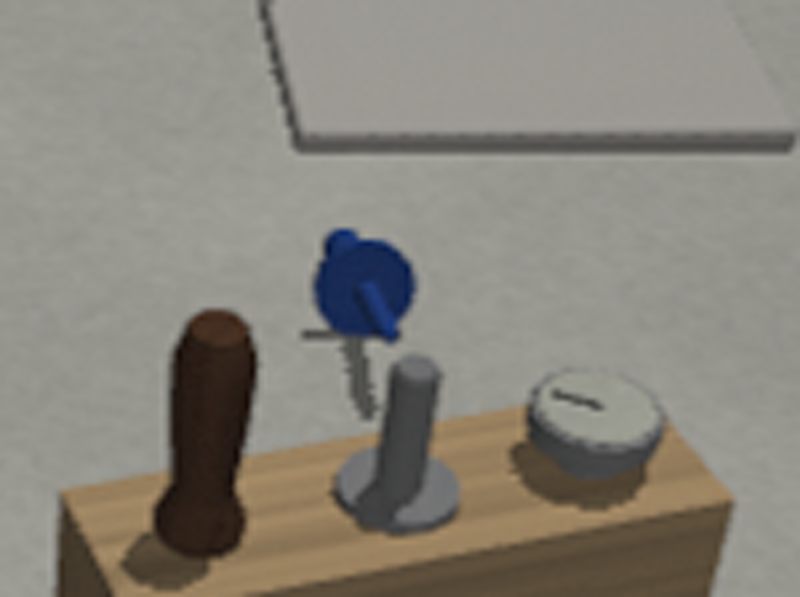

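View pics/s6b.png

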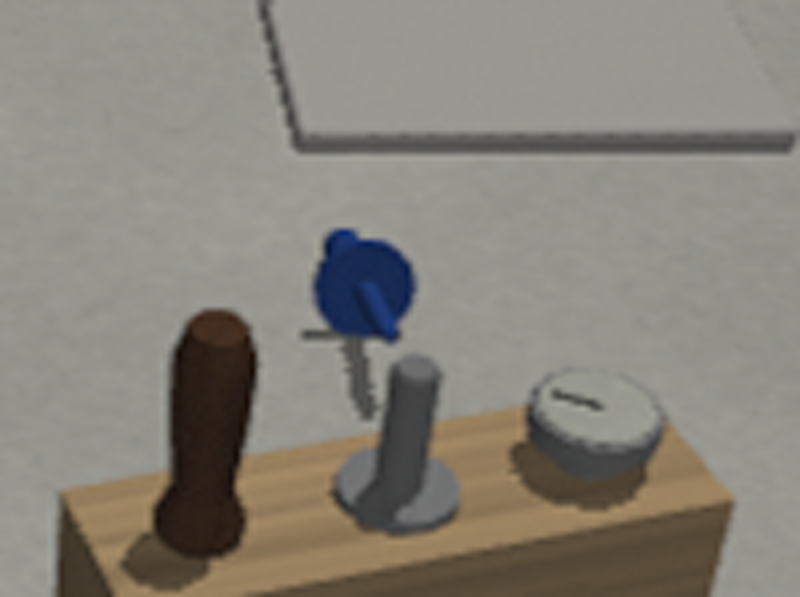

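View pics/t7d.png

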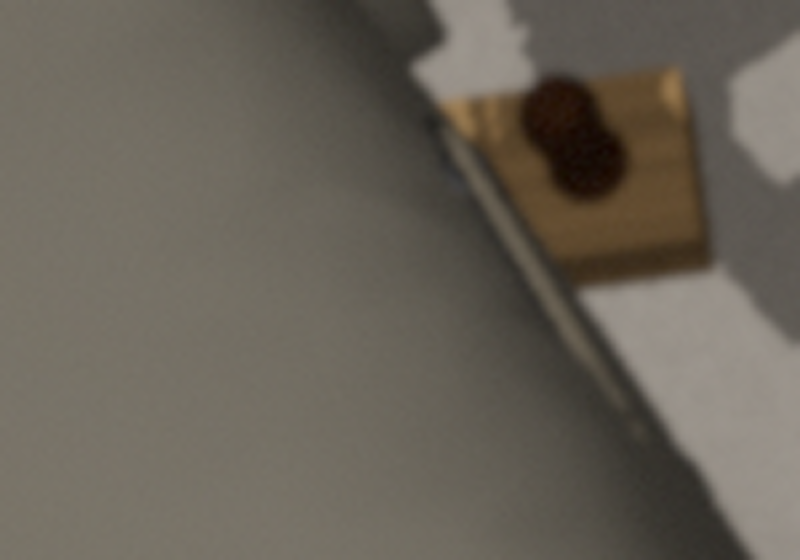

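The hasp reads as fully closed, with the lip at crop (622,205). The blue look-alike has tipped over by itself. It already lay flat in the picture at t=2.5, and the arm was never lower than 220 mm near it. I'll leave it and stay clear. Next comes the descent onto the steel pin.

```bash
python3 - <<'E'
from h import *
s=lambda x,y:(310+x/5.333,120+y/5.333)
for p in((340,345),(390,440),(415,475)): print(onz('scene',s(*p),22).round(1))
print('pin top',onz('scene',s(415,473),128))
from fit import W if False else r
E
python3 - <<'E'
from h import *
from fit import r,model
s=lambda x,y:(120+x/6.667,180+y/6.667)
t=lambda x,y:(310+x/5.714,110+y/5.714)
W=model(r.x)[1]
print('lip closed pred',proj('scene',W(-25,62,138)),'seen',s(622,206))
for n,px,P in(('scene',s(380,436),W(17,-15,115)),('scene',s(497,406),W(17,15,115)),('top',t(342,333),W(17,15,115)),('top',t(423,315),W(17,-15,115))): print(n,px,proj(n,P),onz(n,px,115)[:2]-P[:2])
E
```

```text
lip closed pred [[212.72  210.903]] seen (213.29533523323835, 210.89845507724613)
scene (176.99715014249287, 245.39673016349184) [[176.994 245.723]] [-0.852 -0.061]
scene (194.54627268636568, 240.89695515224238) [[194.131 241.336]] [-1.094  0.661]
top (369.8529926496325, 168.27791389569478) [[368.656 168.739]] [ 0.986 -2.343]
top (384.02870143507175, 165.12775638781937) [[383.365 164.848]] [-0.546 -1.282]  File "<stdin>", line 5
    from fit import W if False else r
                      ^^
SyntaxError: invalid syntax
```

>>> move_arm:
  rows:
    - [0,0,0,0,-1]
    - [0,0,0,0,-1]
    - [0,0,-20,0,-1]
    - [0,0,-70,0,-1]
    - [0,0,-110,0,-1]
    - [0,0,-138,0,-1]
    - [0,0,-138,0,-1]
    - [0,0,-138,0,-1]

```text
t: 7.9
ee_pos: [534.6, 370.7, 91.6]
orientation: [1.079, 1.275, -1.089]
ft_force: [-0.3, -0.1, 0.4]
width: 88.0
```

```bash
python3 - <<'E'
from h import *
o=tool()
cv2.imwrite('pics/s8.png',get_image('scene'));crop('pics/s8.png','pics/s8c.png',310,120,460,232)
E
```

```text
t 7.9 p [534.6 370.7  91.6] F [-0.3 -0.1  0.4] w 88.0 q [ 0.59  0.62  1.64 -0.01  0.88  0.43]
jaw yaw 0.167 x [ 0.002 -0.01  -1.   ]
scale 5.333333333333333
```

View pics/s8c.png

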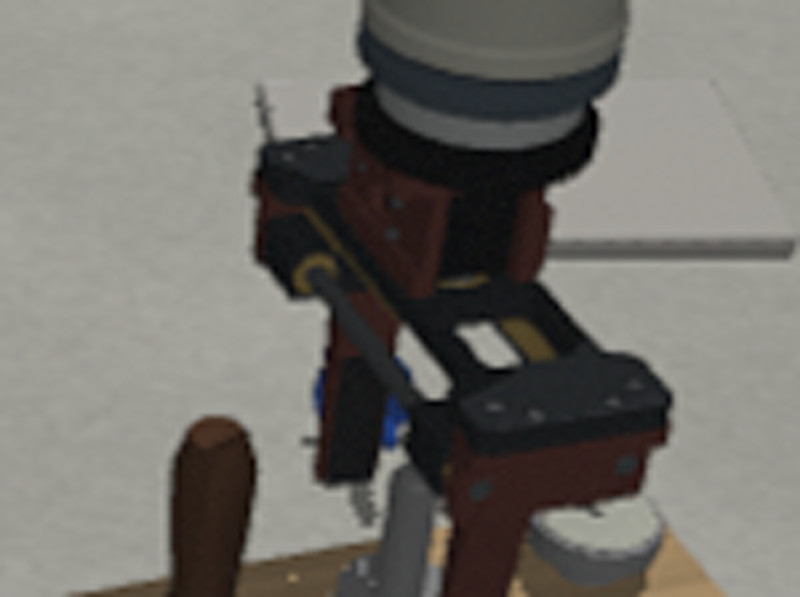

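The pin (grip near crop 405,520) stands between the open fingers with the neighbours clear. I'll close on it and lift.

>>> move_arm:
  rows:
    - [0,0,0,0,0]
    - [0,0,0,0,1]
    - [0,0,0,0,1]
    - [0,0,0,0,1]
    - [0,0,0,0,1]
    - [0,0,0,0,1]
    - [0,0,0,0,1]
    - [0,0,0,0,1]

```text
t: 8.95
ee_pos: [534.8, 370.9, 92.2]
orientation: [1.079, 1.275, -1.088]
ft_force: [-0.3, -0.3, -0.1]
width: 17.4
```

```bash
python3 - <<'E'
from h import *
o=tool(); print(o['moment'])
E
```

```text
t 8.95 p [534.8 370.9  92.2] F [-0.3 -0.3 -0.1] w 17.4 q [ 0.59  0.62  1.64 -0.01  0.88  0.43]
jaw yaw 0.167 x [ 0.003 -0.01  -1.   ]
[-0.03086464  0.16596833 -0.02678678]
```

>>> move_arm:
  rows:
    - [0,0,30,0,1]
    - [0,0,90,0,1]
    - [0,0,150,0,1]
    - [0,0,178,0,1]
    - [0,0,178,0,1]
    - [0,-30,178,0.15,1]
    - [5,-80,178,0.33,1]
    - [10,-130,178,0.5,1]
    - [15,-180,178,0.67,1]
    - [20,-230,178,0.84,1]
    - [25,-280,178,1.0,1]
    - [28,-330,178,1.17,1]

```text
t: 10.45
ee_pos: [561.6, 39.2, 267.7]
orientation: [0.178, 1.557, -0.179]
ft_force: [-0.1, 0.2, -0.3]
width: 17.6
```

```bash
python3 - <<'E'
from h import *
o=tool()
E
```

```text
t 10.45 p [561.6  39.2 267.7] F [-0.1  0.2 -0.3] w 17.6 q [ 0.05  0.28  1.73 -0.    1.13 -1.29]
jaw yaw 1.343 x [ 0.006 -0.001 -1.   ]
```

>>> move_arm:
  rows:
    - [1,-20,0,0.17,1]
    - [1,-40,0,0.34,1]
    - [1,-40,0,0.515,1]
    - [1,-40,-30,0.515,1]
    - [1,-40,-62,0.515,1]
    - [1,-40,-62,0.515,1]
    - [1,-40,-62,0.515,1]

```text
t: 11.32
ee_pos: [562.6, -0.7, 205.5]
orientation: [-0.224, 1.554, 0.226]
ft_force: [1.2, 0.3, -1.0]
width: 17.5
```

```bash
python3 - <<'E'
from h import *
o=tool()
cv2.imwrite('pics/s9.png',get_image('scene'));crop('pics/s9.png','pics/s9c.png',140,170,240,245)
cv2.imwrite('pics/t9.png',get_image('top'))
P=o['ee_pos']
for z,l in((-77,'tip'),(-22,'fl bottom'),(-17,'fl top'),(36,'top')): print(l,((proj('scene',P+[0,0,z])-[140,170])*8).round(0))
E
```

```text
t 11.32 p [562.6  -0.7 205.5] F [ 1.2  0.3 -1. ] w 17.5 q [-0.02  0.35  1.79  0.    1.   -1.88]
jaw yaw 1.858 x [ 0.005  0.002 -1.   ]
scale 8.0
tip [[338. 491.]]
fl bottom [[304. 289.]]
fl top [[301. 270.]]
top [[264.  56.]]
```

View pics/s9c.png

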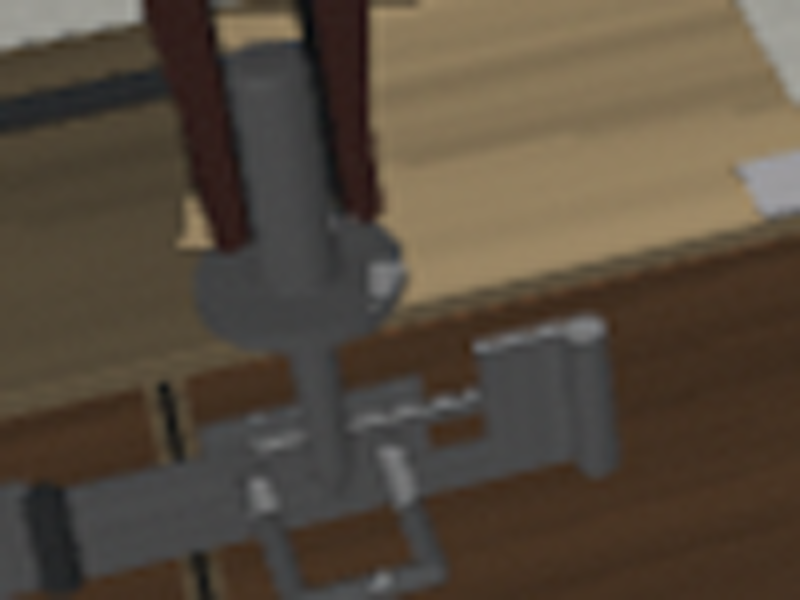

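View pics/t9.png

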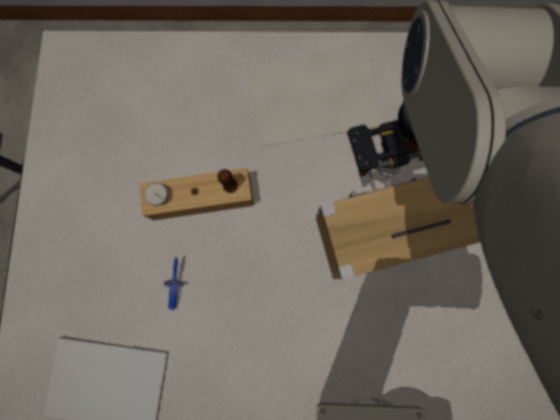

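The pin hangs straight, its tip at crop (335,487) as predicted, lined up between the staple arms. The top view shows the block's middle hole empty. I'll lower it.

>>> move_arm:
  rows:
    - [1,0,-8,0,1]
    - [1,0,-16,0,1]
    - [1,0,-24,0,1]
    - [1,0,-32,0,1]
    - [1,0,-40,0,1]
    - [1,0,-40,0,1]

```text
t: 12.18
ee_pos: [563.8, -0.7, 165.7]
orientation: [-0.224, 1.553, 0.226]
ft_force: [0.1, 0.5, -1.9]
width: 17.4
```

```bash
python3 - <<'E'
from h import *
o=tool()
cv2.imwrite('pics/s10.png',get_image('scene'));crop('pics/s10.png','pics/s10c.png',140,180,240,255)
E
```

```text
t 12.18 p [563.8  -0.7 165.7] F [ 0.1  0.5 -1.9] w 17.4 q [-0.02  0.41  1.81  0.    0.92 -1.88]
jaw yaw 1.858 x [ 0.006  0.002 -1.   ]
scale 8.0
```

View pics/s10c.png

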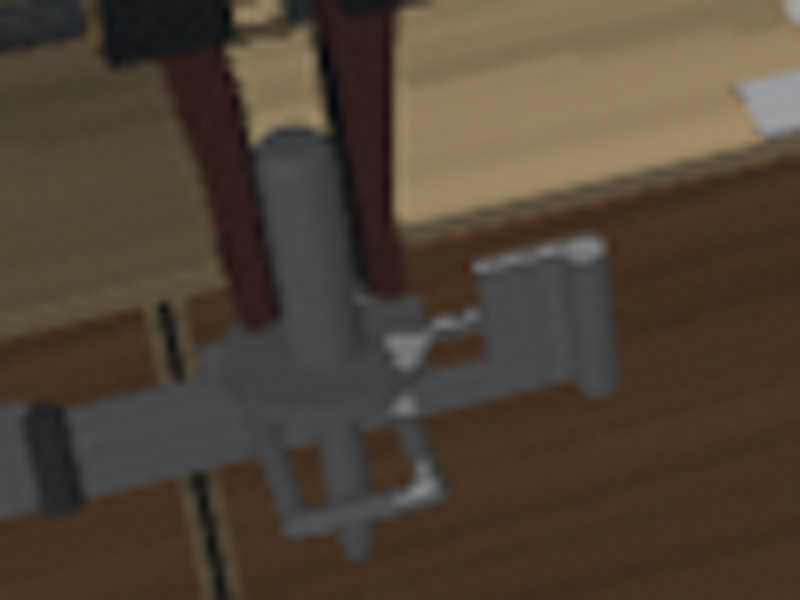

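The shank passes behind the loop's front bar and its tip shows below it (crop 357,555), so it is inside the staple. I'll continue.

>>> move_arm:
  rows:
    - [0,0,-8,0,1]
    - [0,0,-15,0,1]
    - [0,0,-20,0,1]
    - [0,0,-23,0,1]
    - [0,0,-24,0,1]
    - [0,0,-24,0,1]

```text
t: 12.98
ee_pos: [564.2, -0.7, 142.2]
orientation: [-0.224, 1.552, 0.226]
ft_force: [0.3, 0.2, -0.5]
width: 17.5
```

```bash
python3 - <<'E'
from h import *
o=tool()
cv2.imwrite('pics/s11.png',get_image('scene'));crop('pics/s11.png','pics/s11c.png',140,190,240,265)
E
```

```text
t 12.97 p [564.2  -0.7 142.2] F [ 0.3  0.2 -0.5] w 17.5 q [-0.02  0.44  1.83  0.    0.87 -1.88]
jaw yaw 1.858 x [ 0.007  0.002 -1.   ]
scale 8.0
```

View pics/s11c.png

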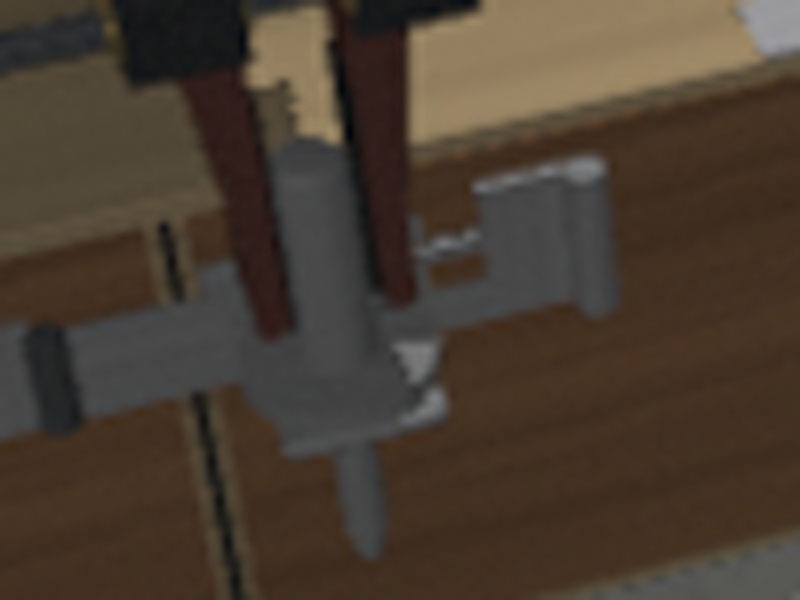

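The flange is just above the staple, with the tip below at crop (372,550). I'll ease down the last 2 mm, then open gradually.

>>> move_arm:
  rows:
    - [0,0,-1,0,1]
    - [0,0,-2,0,1]
    - [0,0,-2,0,1]
    - [0,0,-2,0,0.4]
    - [0,0,-2,0,0.3]
    - [0,0,-2,0,0]
    - [0,0,-2,0,0]
    - [0,0,-2,0,0]

```text
t: 14.02
ee_pos: [564.3, -0.8, 140.3]
orientation: [-0.224, 1.552, 0.226]
ft_force: [0.4, -0.4, 0.7]
width: 44.0
```

```bash
python3 - <<'E'
from h import *
o=tool()
cv2.imwrite('pics/s12.png',get_image('scene'));crop('pics/s12.png','pics/s12c.png',140,190,240,265)
E
```

```text
t 14.03 p [564.3  -0.8 140.3] F [ 0.4 -0.4  0.7] w 44.0 q [-0.02  0.44  1.83  0.    0.86 -1.88]
jaw yaw 1.858 x [ 0.007  0.002 -1.   ]
scale 8.0
```

View pics/s12c.png

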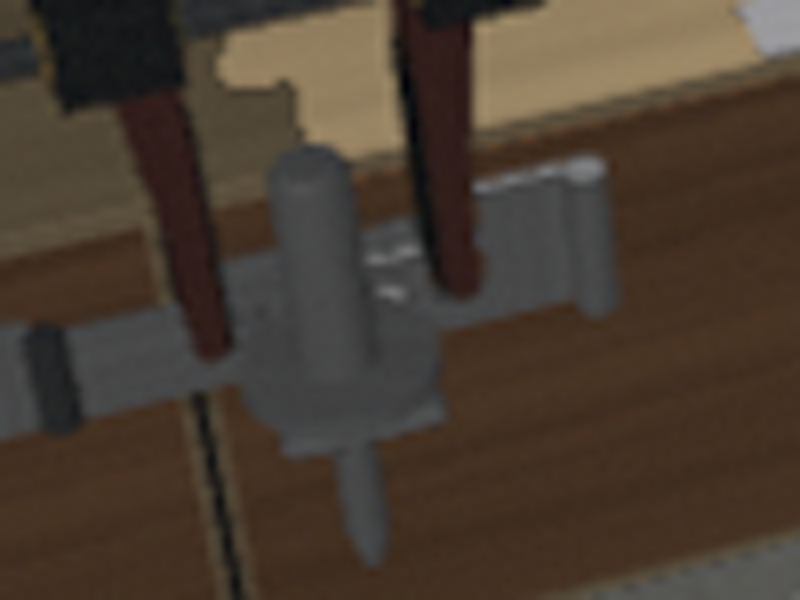

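The pin stands by its flange and both fingers are clear. I'll go straight up and away.

>>> move_arm:
  rows:
    - [0,0,10,0,0]
    - [0,0,30,0,0]
    - [0,0,70,0,0]
    - [0,0,120,0,0]
    - [0,0,150,0,0]
    - [0,60,150,0,0]
    - [0,120,150,0,0]
    - [0,180,150,0,0]
    - [0,180,150,0,0]

```text
t: 15.2
ee_pos: [563.9, 182.9, 291.0]
orientation: [-0.227, 1.55, 0.23]
ft_force: [0.5, -1.3, 0.5]
width: 44.2
```

```bash
python3 - <<'E'
from h import *
o=tool()
cv2.imwrite('pics/s13.png',get_image('scene'));crop('pics/s13.png','pics/s13c.png',120,180,240,270)
cv2.imwrite('pics/t13.png',get_image('top'));crop('pics/t13.png','pics/t13c.png',310,110,450,215)
E
```

```text
t 15.2 p [563.9 182.9 291. ] F [ 0.5 -1.3  0.5] w 44.2 q [ 0.29  0.3   1.64  0.    1.19 -1.57]
jaw yaw 1.863 x [ 0.008  0.003 -1.   ]
scale 6.666666666666667
scale 5.714285714285714
```

View pics/s13c.png

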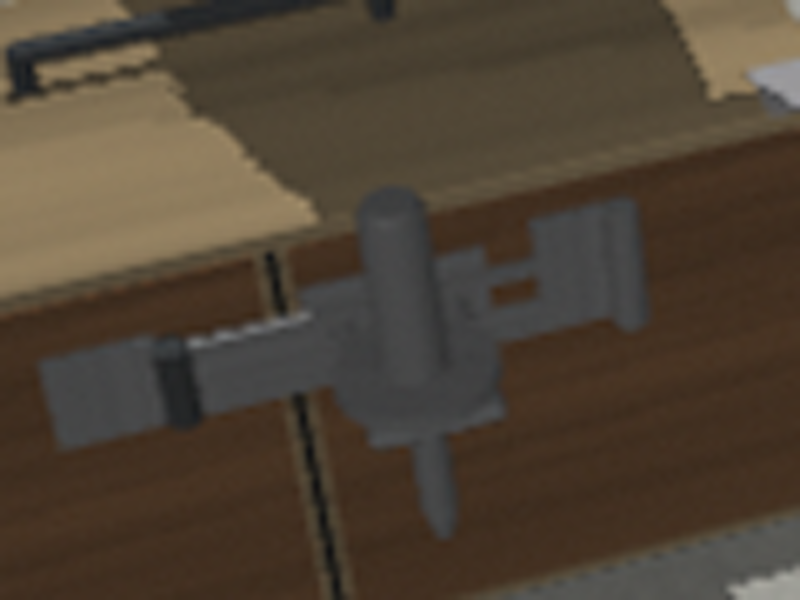

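View pics/t13c.png

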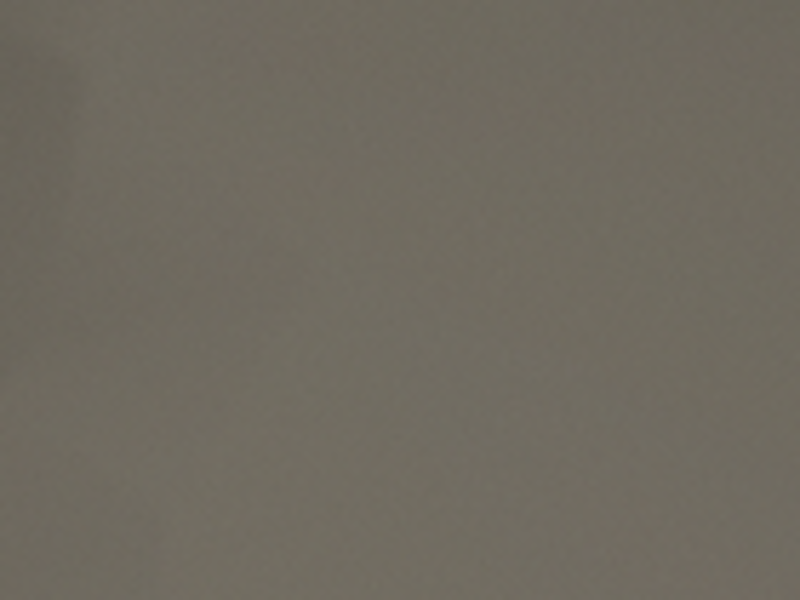

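The hasp lip is unchanged at crop (622,205). The pin hangs upright, its flange on the staple and its tip at (445,535). The top view is blocked by the arm, so it shows nothing. I'll hand the job in.

```bash
python3 -c "
from h import *
print(ctrl.close_job())"
```

```text
the job is handed in; nothing more can be done
None
```

I closed the hasp over its staple, then took the steel pin from the middle hole of the holder and lowered it through the staple's loop. The job was handed in at about 15 s.

- **Hasp:** I pushed it shut until it stopped at about 9 N. The lip then sat within 1 pixel of its predicted closed position, and it had not moved in the final picture.
- **Pin:** The final scene picture shows it upright, with its flange resting on the staple and its tip below the loop, in front of the hasp. The gripper was clear of everything, with wrist force near zero.
- **Check that failed:** The last top picture was blocked by the arm, so the final state was confirmed from the scene camera only.
- **Blue look-alike:** It tipped over in the first 2.5 s and stayed on the table. The arm was never lower than about 220 mm near it and felt no contact, so I left it where it lay.

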